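# Unlock the waste caddy, push a finished jar through its flap, lock it again

## Task

Throw away the finished spice jar that stands on its own on the open worktop, left of the waste caddy, and leave the other things where they are. With a fingertip, slide the caddy's small flush lock tab fully along its slot to unlock the flap, then push the jar right through the sprung flap so that it drops inside and the flap shuts behind it. Finally slide the tab fully back to lock the caddy.

Things in the scene. Friction and masses are not known exactly. Their poses are not given: they have to be found in the camera images.
- caddy: Waste caddy: hollow grey box with a sloping white face, fixed, 220 deep (x) x 200 wide (y) x 256 high, front wall 130 high. Origin: centre of its underside; +x from front to back, y to the left, z up. From the top of the front wall the white face rises backwards at 35 degrees to the horizontal over a depth of 180; then a flat top 40 deep.
- fascia: The caddy's sloping white face, 220 up the slope x 198 wide. Origin: middle of its lower edge, on the surface; +x up the slope, +y to the left, +z straight out of the face (35 degrees from vertical, leaning to the robot). It holds the lock's slot below and the flap above; fingers and jar go in along its -z.
- lock (a joint): Slide of the lock tab, m: 0 = locked (its tongue lies behind the flap's lower edge and stops it), 0.022 = fully unlocked; grows as the tab moves along +y of the face (left). About 2 N of friction, no spring: stays where it is left; hard stops at both ends.
- lock_tab (a point): Centre of the tab's top. Aluminium tab, 16 (face y) x 26 (face x) x 9 high, flush with the face, in a recessed slot 28 wide (face x 31 to 59), 130 long (face y -51 to 79), 10 deep. Tab centre: face x 45, y 3 locked, 25 unlocked. 46 mm or more of empty slot on either side: dip a fingertip in beside the tab and push its end (from its right to unlock, from its left to lock).
- opening (a point): Centre of the square flap opening, on the face's surface: 62 x 62 (face x 80 to 142, y -51 to 11), with walls 24 deep behind the face, so a jar must go in about square to the face; hollow caddy beyond.
- flap (a joint): Aluminium flap 60 x 60 x 4 that fills the opening, rad: 0 = shut, to 1.45 inwards; hinged at its upper edge. A spring shuts it (0.024 N m shut, 0.04 open: 2 to 5 N on a jar in the middle). It may pinch the jar, which then has to be pushed on from behind until its cap is 30 to 35 mm below the face.
- jar_mid (a point): The spice jar to throw away (glass, red cap), upright on the open worktop left of the caddy: round, 42 across the glass, 45 across the cap (top 21), 106 high, 0.1 to 0.2 kg. The point is its centre, 53 above its foot; z is its axis, foot to cap.
- lemon: Bystander, loose, to be left alone: a yellow lemon, 71x53x51, on the worktop left of the caddy and in front; origin under its middle (sizes in mm).
- avocado: Bystander, loose, to be left alone: a dark green avocado, 101x68x68 (long along x), further back; origin under its middle (sizes in mm).
- flat_tin: Bystander, loose, to be left alone: a flat oblong food tin, 63 (x) x 105 (y) x 26 high, further back; origin under its middle (sizes in mm).
- tape: Bystander, loose, to be left alone: a roll of beige tape lying flat, 98 across, 25 high, right of the caddy; origin under its middle (sizes in mm).
- jar: The same jar, origin at the centre of its foot.

How it is judged (in metres and radians):
On the way, in this order (a step that is already met when the one before it is completed fails the run):
1. the lock tab is fully unlocked (18 mm of its 22 mm or more) (value of joint lock above 0.018 m), for 0.1 s.
2. the jar is inside the caddy and the flap has shut behind it (x of jar_mid in the frame of caddy between -0.105 and 0.105 m and y of jar_mid in the frame of caddy between -0.097 and 0.097 m and z of jar_mid in the frame of caddy between 0 and 0.11 m and value of joint flap below 0.08 rad), for 0.2 s.
At the end, for the whole second after the job is handed in: The jar lies at rest inside the caddy (its centre between the walls and less than 110 mm above the worktop), the flap is shut (within 0.08 rad) and the tab is back at the locked end (within 4 mm) (all of step 2 and value of joint lock below 0.004 m and linear speed of jar below 0.03 m/s); the robot touches nothing.
It fails at once if one of the loose bystanders (lemon, avocado, flat tin, tape) is moved by more than 30 mm (distance of any of lemon, avocado, flat_tin, tape from where it was at the start of the episode above 0.03 m).
It also fails if it takes over 67 s, if anything falls off the work surface, if the arm or the gripper's body presses on something with over 40 N, if the wrist force passes 120 N, or if a joint passes its speed limit or range.

## Robot

A 6-joint arm with a two-finger parallel gripper is mounted at the origin on a cart in front of the work surface, level with it; the furniture and walls round the work are solid. World frame = base frame: x ahead of the robot, y to its left, z up, the work surface at z = 0. Lengths are in mm, angles in rad, forces in N, time in s.
With the tool pointing down it reaches from about 275 to 825 mm from the base axis. Payload 5.2 kg.
Tool frame: the origin (TCP) lies midway between the tips of the shut fingers; the grasp point (between the pads) lies 19 mm behind it; z points along the fingers, y is the line along which they close (so a half turn about z gives the same grasp; the last joint's range is limited). The gripper opens to 93 mm and grips with 3 to 60 N. Pads are 15 mm wide; open, the fingers measure 128 mm over their backs; the gripper's body (75 mm by 188 mm) begins 65 mm behind the grasp point.
Start: joints at [-1.355, 0.259, 1.535, -0, 1.348, -0.203], TCP at [223.686, -502.463, 218.653] pointing down, gripper open.
Joint ranges: [-3.14, 3.14], [-0.91, 2.08], [0.19, 2.58], [-1.22, 4.36], [0.22, 2.71], [-3.12, 3.12]. Speed limits (rad/s): [2.57, 2.57, 3.14, 3.14, 3.14, 3.14].

## Interface

Orientations are given as a unit quaternion [x, y, z, w].
In Python, from plant import ctrl gives the robot as it stands.
- The arm moves only by the tool apply_moves, never from a script. Its argument "motion" is a list of rows, each an object with "travel": the shift along the tool's x, y, z as a fraction of full scale, a list of three; "twist": the turn about the tool's z as a fraction of full scale. In form: [{"travel": [tx, ty, tz], "twist": twist}, ...]. A call has 1 to 20 rows; each row is the pose to reach, as a shift and turn from the pose commanded when the call began, along the tool's axes at that moment, turning the shorter way round; what a row does not reach only later rows make up. Full scale, the value 1, is 100 mm for a shift and 180 degrees for a turn. A row lasts 1/12 s, in which the tool goes at most 41.7 mm and 7.16 degrees, less where a joint would pass 70% of its speed; a pose out of reach is approached as far as the arm can. A call with a number of a shift or a turn outside -1 to 1 is refused whole. A call with a gripper value outside its range is refused whole. "fingers" is the opening in per cent of the stroke, from 0 (shut) to 100 (fully open), set as the call begins (left out, the last holds). The fingers move at their own pace and stop on an object; "force" is the grip in N (left out, the last holds). Time passes only in rows, so rows that repeat a pose let the fingers close. It gives the time, the measured TCP pose, the force, the opening and the grip force at its end, in the units of the state.
- ctrl.sense(): the state, without advancing time (a new reading comes with each control period).
- ctrl.grab_frame(name): name is "scene" or "top" or "wrist"; returns (picture, depth): 480x640x3 uint8, red, green, blue; 480x640 float32, mm along the optical axis (not along the pixel's ray), 0 where there is no reading.
- ctrl.calibration(name): a dict with "fx", "fy", "cx", "cy" (pixels), "k1" (the pictures are not rectified: a ray, as slopes to the right and down, at radius r is drawn at 1 + k1 r^2 times it, then the intrinsics apply), "world_from_camera" (4x4, takes a point from camera to world coordinates). Camera axes: x right, y down, z forward; pixel columns grow to the right and rows downward; lengths in mm; the calibration is good to about 2 mm. A picture is of the moment at which its call begins: read the wrist's pose just before it. calibration takes no time and is no camera call; for the wrist camera it gives the pose at the moment of the call.
- ctrl.hand_in(): hands the job in; it is judged then, once.
Trained networks look in the newest picture that a camera, given by its name, has taken for a name from the list of things; names that differ only in an ending like _2 or _b are one class to them, and where a whole thing is asked for, a point or a joint stands for the part that bears it (a point fixed in the world has none). Each returns a list of dicts, best first, with "score" (0 to 1); they miss things now and then, are a little off and sometimes report something else, mostly with a low value. They report only what shows in the picture. A call takes as long as a camera call.
- ctrl.masks_of(label, camera): "pixels" (480x640 bool, what is visible of it) and "extent" ([left, top, width, height] in pixels, round what is visible of it).
The state is a dict: "time": time; "joint_pos": joint angles; "dq": joint speeds; "effort": joint torques, N m; "ee_pos": TCP position; "ee_rot": TCP orientation; "ft_force": force on the tool from outside, world axes, zero at the start; "moment": the same for the moment, N m; "gripper_width": finger opening in mm; "finger_force": force on a finger pad.
Only numpy, scipy, OpenCV 4.12 (cv2) and the standard library are available. Lean on these libraries where they do the work, as an engineer would, in place of code of your own. Each camera call takes 0.05 s, during which the arm holds its last target. There are 200 camera calls.

## Working session

There is one attempt and no reset: what is moved stays moved. The work goes in short steps, Python scripts to look and compute and a tool call to move; the robot and the scene stay as the last step left them, time stands still between calls to the robot, and variables do not carry over. Pictures are saved under pics/ and viewed, at most 10 in all, crops included, and the job is handed in when it is done.

Besides the shell and the picture viewer there is one more tool, called after ">>>" as name(argument=value, ...) on one line, values as JSON. apply_moves: Moves the arm, as the interface text tells. Shift numbers are shares of 100 mm and turn numbers shares of 180 degrees, none past 1 either way. Its arguments: {"type":"object","properties":{"motion":{"type":"array","items":{"type":"object","properties":{"travel":{"type":"array","items":{"type":"number","minimum":-1,"maximum":1}},"twist":{"type":"number","minimum":-1,"maximum":1}}}},"fingers":{"type":"number"},"force":{"type":"number"}},"required":["motion"]}

```bash
ls; mkdir -p pics; python3 - <<'E'
from plant import ctrl
import cv2,numpy as np
s=ctrl.sense(); print(s)
for n in("scene","top"):
    p,d=ctrl.grab_frame(n); cv2.imwrite(f"pics/{n}0.png",p[:,:,::-1]); np.savez(f"pics/{n}0.npz",d=d)
    c=ctrl.calibration(n); print(n,c)
    for l in("jar","caddy","fascia","lock_tab","flap","lemon","avocado","flat_tin","tape"):
        m=ctrl.masks_of(l,n); print(l,[(round(x["score"],2),x["extent"]) for x in m[:3]])
        for i,x in enumerate(m[:1]): np.save(f"pics/{n}_{l}.npy",x["pixels"])
E
```

```text
pics
{'time': 0.0, 'joint_pos': array([-1.35479488e+00,  2.59336400e-01,  1.53605936e+00,  9.48546850e-06,
        1.34799102e+00, -2.02814859e-01]), 'dq': array([-9.79990765e-05,  9.13490520e-04, -6.81136132e-04, -1.39703996e-03,
       -4.04576140e-04, -7.09993100e-04]), 'effort': array([-1.38946427e-03, -4.37313581e+01, -2.84003985e+01,  7.14578410e-02,
        4.11931216e-02, -1.29878013e-04]), 'ee_pos': array([ 223.57400825, -501.92419263,  217.83077622]), 'ee_rot': array([ 9.78153945e-01,  2.07879904e-01, -1.29012097e-06, -8.97077589e-04]), 'ft_force': array([ 0.6732646 , -0.74622992,  1.02756081]), 'moment': array([-0.03306594,  0.03148091, -0.04439439]), 'finger_force': 0.0, 'gripper_width': 93.19182777178274}
scene {'fx': 497.5586259283342, 'fy': 497.5586259283342, 'cx': 310.87972235884973, 'cy': 237.83409316533246, 'k1': -0.14252766231119834, 'world_from_camera': array([[-9.89347634e-01, -1.09207994e-01,  9.62542094e-02,
         3.53094334e+02],
       [-1.44576134e-01,  8.14345354e-01, -5.62084856e-01,
         7.93812395e+02],
       [-1.70000084e-02, -5.70013384e-01, -8
[... 962 characters left out ...]
      -1.49415723e+01],
       [ 1.03177880e-02, -1.45925575e-01, -9.89241765e-01,
         1.52696702e+03],
       [ 0.00000000e+00,  0.00000000e+00,  0.00000000e+00,
         1.00000000e+00]])}
jar [(0.84, [165.0, 260.0, 29.9, 20.3]), (0.47, [220.6, 181.0, 29.2, 41.1])]
caddy [(0.63, [310.9, 148.7, 103.0, 130.8])]
fascia [(0.63, [316.6, 170.1, 95.8, 102.7])]
lock_tab []
flap [(0.67, [361.7, 204.6, 32.6, 26.4])]
lemon [(0.69, [240.6, 280.9, 24.6, 20.9])]
avocado [(0.93, [219.9, 181.7, 27.9, 38.1]), (0.44, [239.9, 278.3, 25.9, 24.7])]
flat_tin [(0.89, [158.3, 183.7, 44.6, 29.2]), (0.37, [240.0, 279.9, 23.0, 23.7])]
tape [(0.94, [452.4, 256.7, 40.8, 40.2]), (0.53, [165.5, 256.9, 27.8, 25.7])]
```

```bash
cat > h.py <<'E'
import numpy as np,cv2
from plant import ctrl
def cloud(c,d,mask=None):
    v,u=np.nonzero((d>0)&(mask if mask is not None else True))
    K=np.array([[c["fx"],0,c["cx"]],[0,c["fy"],c["cy"]],[0,0,1.]])
    n=cv2.undistortPoints(np.c_[u,v].astype(float)[:,None],K,np.array([c["k1"],0,0,0.]))[:,0]
    z=d[v,u]; P=np.c_[n*z[:,None],z]; T=c["world_from_camera"]
    return P@T[:3,:3].T+T[:3,3],np.c_[u,v]
E
python3 - <<'E'
from h import *
for n in("top","scene"):
    d=np.load(f"pics/{n}0.npz")["d"]; c=ctrl.calibration(n)
    for l in("jar","caddy","fascia","flap","lock_tab","lemon","avocado","flat_tin","tape"):
        try:m=np.load(f"pics/{n}_{l}.npy")
        except: continue
        P,_=cloud(c,d,m); print(n,l,len(P),np.median(P,0).round(),np.percentile(P,3,axis=0).round(),np.percentile(P,97,axis=0).round())
    m=np.load(f"pics/{n}_fascia.npy");P,_=cloud(c,d,cv2.erode(m.astype(np.uint8),np.ones((5,5)))>0)
    for _ in range(4):
        q=P.mean(0);nn=np.linalg.svd(P-q,full_matrices=0)[2][2];nn*=np.sign(nn[2]);r=(P-q)@nn;P=P[abs(r)<max(3,2*r.std())]
    print("plane",q,nn,"yaw",np.degrees(np.arctan2(-nn[1],-nn[0])),"tilt",np.degrees(np.arccos(nn[2])))
    i=cv2.imread(f"pics/{n}0.png"); 
    x,y,w,h=(130,130,380,190) if n=="top" else (200,130,200,260)
    cv2.imwrite(f"pics/{n}c.png",cv2.resize(i[y:y+h,x:x+w],None,fx=2.1,fy=2.1,interpolation=3))
E
```

```text
top jar 458 [437. 302. 102.] [418. 288.  11.] [459. 328. 111.]
top caddy 10774 [ 568. -120.  203.] [ 456. -222.   74.] [673. -19. 257.]
top fascia 8027 [ 551. -127.  193.] [ 461. -223.  132.] [634. -32. 249.]
top flap 651 [ 556. -147.  193.] [ 533. -176.  176.] [ 579. -119.  209.]
top lemon 454 [399. 130.  42.] [376. 104.  25.] [424. 157.  53.]
top avocado 790 [621. 182.  60.] [575. 155.  41.] [658. 211.  69.]
top flat_tin 1013 [625. 326.  22.] [596. 278.  15.] [655. 375.  28.]
top tape 632 [ 452. -399.   22.] [ 407. -443.   -0.] [ 496. -354.   30.]
plane [ 553.66018568 -127.68255332  195.06362565] [-0.56041633 -0.12963234  0.81800305] yaw 13.024267033895057 tilt 35.114611384870955
scene jar 431 [442. 323.  99.] [423. 292.   5.] [465. 333. 110.]
scene caddy 5702 [560. -47. 163.] [ 460. -214.   18.] [642.  -7. 248.]
scene fascia 2899 [ 551. -121.  192.] [ 467. -227.  135.] [625. -31. 248.]
scene flap 279 [ 561. -148.  196.] [ 536. -181.  176.] [ 585. -117.  212.]
scene lock_tab 40 [ 502. -134.  155.] [ 491. -145.  143.] [ 511. -127.  165.]
scene lemon 288 [404. 140.  43.] [381. 111.  27.] [428. 159.  53.]
scene avocado 509 [618. 194.  61.] [575. 164.  30.] [650. 216.  70.]
scene flat_tin 765 [628. 331.  23.] [599. 279.  10.] [658. 375.  29.]
scene tape 323 [ 458. -392.   20.] [ 415. -442.    1.] [ 497. -353.   30.]
plane [ 554.15930575 -124.32685361  195.10976221] [-0.55880397 -0.13283549  0.818592  ] yaw 13.371820571342795 tilt 35.055905554034
```

View pics/topc.png

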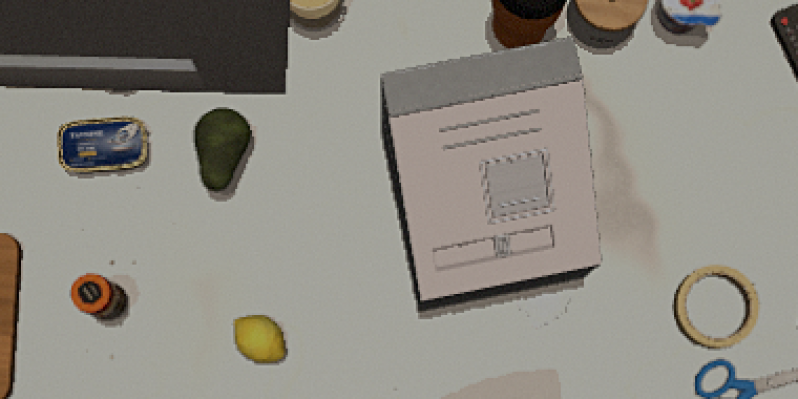

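The top crop shows the jar at (98,295), the lemon at (260,338), and the caddy's slot with its tab at about (502,243), with the flap at (517,187). Next I fit the face frame and the jar axis.

```bash
cat >> h.py <<'E'
def fascia_frame(n,m,d,c):
    P,_=cloud(c,d,cv2.erode(m.astype(np.uint8),np.ones((5,5)))>0)
    for _ in range(4):
        q=P.mean(0);nn=np.linalg.svd(P-q,full_matrices=0)[2][2];nn*=np.sign(nn[2]);r=(P-q)@nn;P=P[abs(r)<max(3,2*r.std())]
    y=np.cross([0,0,1.],-nn);y=-y if y[1]<0 else y;y/=np.linalg.norm(y);x=np.cross(y,nn)
    return q,np.c_[x,y,nn]
def onplane(c,uv,q,n):
    K=np.array([[c["fx"],0,c["cx"]],[0,c["fy"],c["cy"]],[0,0,1.]])
    r=cv2.undistortPoints(np.asarray(uv,float).reshape(-1,1,2),K,np.array([c["k1"],0,0,0.]))[:,0]
    T=c["world_from_camera"];r=np.c_[r,np.ones(len(r))]@T[:3,:3].T
    return T[:3,3]+r*(((q-T[:3,3])@n)/(r@n))[:,None]
E
python3 - <<'E'
from h import *
for n in("top","scene"):
    d=np.load(f"pics/{n}0.npz")["d"]; c=ctrl.calibration(n)
    m=np.load(f"pics/{n}_fascia.npy")
    q,R=fascia_frame(n,m,d,c)
    def rect(l):
        m=np.load(f"pics/{n}_{l}.npy");v,u=np.nonzero(m)
        W=(onplane(c,np.c_[u,v],q,R[:,2])-q)@R
        (a,b),(w,h),t=cv2.minAreaRect(W[:,:2].astype(np.float32));return a,b,w,h,t,*np.percentile(W[:,:2],[1,50,99],axis=0).T.ravel().round(1)
    for l in ("fascia","flap"): print(n,l,np.round(rect(l),1))
    print(R.round(4).tolist(),q)
    P,_=cloud(c,d,np.load(f"pics/{n}_jar.npy"));T=P[P[:,2]>98]
    print("jar top",len(T),T.mean(0),T.min(0),T.max(0),cv2.minEnclosingCircle(T[:,:2].astype(np.float32)))
E
```

```text
top fascia [-8.900e+00  4.000e-01  2.184e+02  1.999e+02  1.000e-01 -1.138e+02
 -2.400e+00  9.750e+01 -9.730e+01  1.300e+00  9.810e+01]
top flap [ -3.1 -19.3  61.2  58.9  88.6 -31.7  -2.4  25.4 -48.9 -19.7   9.5]
[[0.797, -0.2254, -0.5604], [0.1843, 0.9743, -0.1296], [0.5752, 0.0, 0.818]] [ 553.66018568 -127.68255332  195.06362565]
jar top 278 [440.43505214 309.24273945 105.19194942] [419.98599814 287.86923455  98.04272994] [461.99283249 332.11727961 114.68187163] ((440.1721496582031, 310.209716796875), 22.412965774536133)
scene fascia [  -6.2   -6.   206.1  211.6   89.  -108.9   -4.1   96.9 -103.2    4.2
   93.1]
scene flap [  0.8 -24.9  67.9  63.4  84.6 -32.4   0.1  32.1 -56.7 -24.5   6.9]
[[0.7964, -0.2313, -0.5588], [0.1893, 0.9729, -0.1328], [0.5744, 0.0, 0.8186]] [ 554.15930575 -124.32685361  195.10976221]
jar top 218 [444.15350534 312.9209258  105.79735768] [422.54949139 288.84990671  98.28862422] [465.43933407 333.66734807 112.04119495] ((443.2142028808594, 311.1583557128906), 22.597911834716797)
```

>>> apply_moves(motion=[{"travel": [0, 0, -1], "twist": 0.06}, {"travel": [0, 0, -1], "twist": 0.06}, {"travel": [0, 0, -1], "twist": 0.06}, {"travel": [0, 0, -1], "twist": 0.06}], fingers=0)

```text
time: 1.33
ee_pos: [224.2, -504.6, 324.2]
ee_rot: [0.993, 0.115, 0.0, 0.005]
ft_force: [0.4, 0.5, 0.2]
gripper_width: 71.2
finger_force: 0.0
```

>>> apply_moves(motion=[{"travel": [1, -1, 0.08], "twist": 0}, {"travel": [1, -1, 0.08], "twist": 0}, {"travel": [1, -1, 0.08], "twist": 0}, {"travel": [1, -1, 0.08], "twist": 0}])

```text
time: 1.67
ee_pos: [299.6, -377.8, 309.5]
ee_rot: [0.993, 0.116, 0.0, -0.002]
ft_force: [-0.3, 0.0, -0.2]
gripper_width: 44.1
finger_force: 0.0
```

>>> apply_moves(motion=[{"travel": [1, -1, 0.08], "twist": 0}, {"travel": [1, -1, 0.08], "twist": 0}, {"travel": [1, -1, 0.08], "twist": 0}, {"travel": [1, -1, 0.08], "twist": 0}])

```text
time: 2.0
ee_pos: [373.9, -257.6, 301.5]
ee_rot: [0.993, 0.116, 0.0, -0.002]
ft_force: [-1.0, 1.2, -0.2]
gripper_width: 17.7
finger_force: 0.0
```

>>> apply_moves(motion=[{"travel": [0.9, -1, 0], "twist": 0}, {"travel": [0.9, -1, 0], "twist": 0}, {"travel": [0.9, -1, 0], "twist": 0}, {"travel": [0.9, -1, 0], "twist": 0}, {"travel": [0.9, -1, 0], "twist": 0}, {"travel": [0.9, -1, 0], "twist": 0}])

```text
time: 2.5
ee_pos: [437.2, -143.9, 301.9]
ee_rot: [0.993, 0.116, -0.001, -0.0]
ft_force: [0.1, -0.2, -0.0]
gripper_width: 0.6
finger_force: 0.0
```

```bash
python3 - <<'E'
from h import *
s=ctrl.sense();print(s["time"],s["ee_pos"],s["ee_rot"],s["gripper_width"],s["joint_pos"])
c=ctrl.calibration("wrist");p,d=ctrl.grab_frame("wrist");print(c)
cv2.imwrite("pics/w1.png",p[:,:,::-1]);np.savez("pics/w1.npz",d=d,T=c["world_from_camera"])
for l in("fascia","lock_tab","flap"):
    m=ctrl.masks_of(l,"wrist");print(l,[(round(x["score"],2),x["extent"]) for x in m[:2]])
    if m:
        P,_=cloud(c,d,m[0]["pixels"]);print(np.median(P,0));np.save(f"pics/w1_{l}.npy",m[0]["pixels"])
E
```

```text
2.5 [ 437.24732755 -143.94059716  301.90874763] [ 9.93247026e-01  1.16016556e-01 -7.06957785e-04 -6.72558786e-05] 0.6362370528842253 [-5.60466083e-01  4.86689799e-02  1.58466996e+00 -7.82080443e-04
  1.50944028e+00  7.77821791e-01]
{'fx': 374.58319662743753, 'fy': 374.58319662743753, 'cx': 321.3858368377053, 'cy': 240.87203554474115, 'k1': -0.029784947906378402, 'world_from_camera': array([[ 2.29859591e-01, -9.34842946e-01, -2.70616399e-01,
         5.12426094e+02],
       [-9.73223342e-01, -2.21064734e-01, -6.29818184e-02,
        -1.25881648e+02],
       [-9.45633533e-04,  2.77847171e-01, -9.60624825e-01,
         4.67923019e+02],
       [ 0.00000000e+00,  0.00000000e+00,  0.00000000e+00,
         1.00000000e+00]])}
fascia [(0.56, [173.0, 2.0, 332.8, 193.3]), (0.23, [482.5, 193.8, 83.9, 74.5])]
[ 544.77434991 -130.03767557  188.15381226]
lock_tab [(0.89, [316.5, 137.2, 21.2, 26.2]), (0.43, [321.0, 27.2, 96.8, 85.2])]
[ 500.29698323 -134.87655128  156.5662476 ]
flap [(0.69, [323.2, 28.3, 94.8, 83.3])]
[ 561.04792696 -145.35974082  195.70103077]
```

View pics/w1.png

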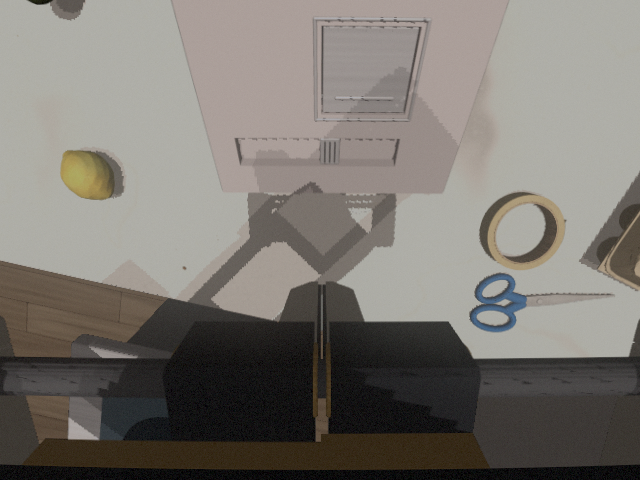

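The wrist picture shows the slot from (236,138) to (398,165), the tab at (330,151), the opening at about (370,70), and the face's lower edge at row 193 from column 223 to 445. I map these to the face frame.

```bash
cat > face.py <<'E'
from h import *
z=np.load("pics/w1.npz");d=z["d"];c=ctrl.calibration("wrist");c["world_from_camera"]=z["T"]
q,R=fascia_frame("w",np.load("pics/w1_fascia.npy"),d,c)
E
python3 - <<'E'
from face import *
print(q,R.round(4).tolist(),np.degrees(np.arctan2(R[1,0],R[0,0])),np.degrees(np.arccos(R[2,2])))
px=dict(ll=(223,193),lr=(445,193),sUL=(236,138.5),sUR=(400,138.5),sLL=(241,165),sLR=(396,165))
for k,v in px.items():
    W=onplane(c,[v],q,R[:,2]);print(k,W.round(1),((W-q)@R).round(1))
for l in("lock_tab","flap","fascia"):
    v,u=np.nonzero(np.load(f"pics/w1_{l}.npy"));W=(onplane(c,np.c_[u,v],q,R[:,2])-q)@R
    print(l,np.percentile(W[:,:2],[1,50,99],axis=0).round(1).tolist())
i=cv2.imread("pics/w1.png");cv2.imwrite("pics/w1c.png",cv2.resize(i[0:210,190:460],None,fx=2.8,fy=2.8,interpolation=2))
E
```

```text
[ 543.32651842 -130.05398637  186.70303911] [[0.7977, -0.2271, -0.5586], [0.1861, 0.9739, -0.1303], [0.5736, 0.0, 0.8191]] 13.128297129985317 35.002126236033675
ll [[440.6 -50.5 129.3]] [[-100.1  100.8    0. ]]
lr [[ 487.1 -247.   129.8]] [[ -99.2 -101.1    0. ]]
sUL [[492.8 -61.1 163.2]] [[-40.9  78.6   0. ]]
sUR [[ 522.5 -186.8  163.5]] [[-40.5 -50.5   0. ]]
sLL [[471.4 -65.7 147.9]] [[-67.6  79.   -0. ]]
sLR [[ 501.5 -192.7  148.2]] [[-67.1 -51.4  -0. ]]
lock_tab [[-65.3, -2.5], [-52.5, 5.1], [-40.4, 12.5]]
flap [[-16.3, -47.6], [16.7, -18.5], [42.4, 10.3]]
fascia [[-95.9, -96.6], [3.1, 0.9], [56.6, 98.8]]
```

View pics/w1c.png

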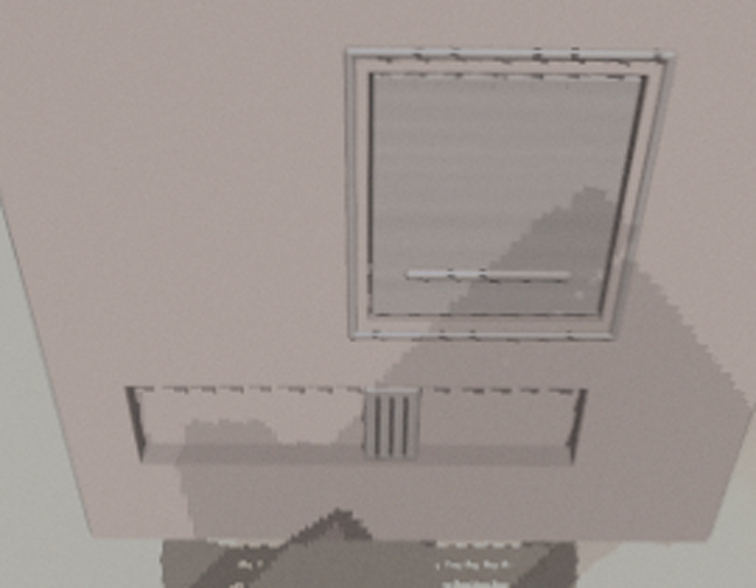

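>>> apply_moves(motion=[{"travel": [0.31, 0.195, 0.3]}, {"travel": [0.62, 0.39, 0.6]}, {"travel": [0.62, 0.39, 1]}, {"travel": [0.62, 0.39, 1]}, {"travel": [0.62, 0.39, 1]}, {"travel": [0.62, 0.39, 1]}])

```text
validation failed for argument at $.mo...
```

>>> apply_moves(motion=[{"travel": [0, 0, 0.2]}, {"travel": [0, 0, 0.35]}, {"travel": [0, 0, 0.4]}, {"travel": [0, 0, 0.43]}, {"travel": [0, 0, 0.44]}, {"travel": [0, 0, 0.44]}, {"travel": [0, 0, 0.44]}])

```text
validation failed for argument at $.mo...
```

Twist is required in each row.

>>> apply_moves(motion=[{"travel": [0.31, 0.195, 0.3], "twist": 0}, {"travel": [0.62, 0.39, 0.6], "twist": 0}, {"travel": [0.62, 0.39, 1], "twist": 0}, {"travel": [0.62, 0.39, 1], "twist": 0}, {"travel": [0.62, 0.39, 1], "twist": 0}, {"travel": [0.62, 0.39, 1], "twist": 0}])

```text
time: 3.2
ee_pos: [506.3, -168.8, 203.3]
ee_rot: [0.993, 0.114, -0.0, -0.0]
ft_force: [0.5, 0.3, 1.3]
gripper_width: 0.2
finger_force: 0.0
```

>>> apply_moves(motion=[{"travel": [0, 0, 0.2], "twist": 0}, {"travel": [0, 0, 0.35], "twist": 0}, {"travel": [0, 0, 0.4], "twist": 0}, {"travel": [0, 0, 0.43], "twist": 0}, {"travel": [0, 0, 0.44], "twist": 0}, {"travel": [0, 0, 0.44], "twist": 0}, {"travel": [0, 0, 0.44], "twist": 0}])

```text
time: 3.78
ee_pos: [507.4, -168.4, 160.0]
ee_rot: [0.993, 0.115, 0.001, 0.001]
ft_force: [0.4, 0.7, -0.9]
gripper_width: 0.7
finger_force: 0.0
```

>>> apply_moves(motion=[{"travel": [0, 0, 0.03], "twist": 0}, {"travel": [0, 0, 0.06], "twist": 0}, {"travel": [0, 0, 0.08], "twist": 0}, {"travel": [0, 0, 0.08], "twist": 0}, {"travel": [0, 0, 0.08], "twist": 0}])

```text
time: 4.2
ee_pos: [506.7, -168.0, 150.4]
ee_rot: [0.993, 0.115, -0.0, -0.0]
ft_force: [-0.2, 0.1, -0.3]
gripper_width: 0.8
finger_force: 0.0
```

```bash
cat >> h.py <<'E'
O=np.array([464.2,-148.5,129.8]);RF=np.array([[.7977,-.2271,-.5586],[.1861,.9739,-.1303],[.5736,0,.8191]])
def face(p): return ((np.asarray(p)-O)@RF).round(1)
def tool(): 
    from scipy.spatial.transform import Rotation as Q
    s=ctrl.sense();return s,Q.from_quat(s["ee_rot"]).as_matrix()
def togo(target):  # world mm -> tool units
    s,M=tool();return ((np.asarray(target)-s["ee_pos"])@M/100).round(3)
def fw(f): return O+RF@np.asarray(f,float)
E
python3 -c "
from h import *
s,_=tool();print(s['ee_pos'],face(s['ee_pos']),s['ft_force'],togo(fw((42,-3,-3.5))))"
```

```text
[ 506.70415523 -167.95415039  150.44278233] [ 42.1 -28.6  -4.3] [-0.19235126  0.13892697 -0.27934778] [-0.005 -0.256 -0.006]
```

>>> apply_moves(motion=[{"travel": [0, -0.05, 0], "twist": 0}, {"travel": [0, -0.1, 0], "twist": 0}, {"travel": [0, -0.15, 0], "twist": 0}, {"travel": [0, -0.2, 0], "twist": 0}, {"travel": [0, -0.24, 0], "twist": 0}, {"travel": [0, -0.26, 0], "twist": 0}, {"travel": [0, -0.27, 0], "twist": 0}, {"travel": [0, -0.27, 0], "twist": 0}])

```text
time: 4.87
ee_pos: [500.6, -141.4, 150.7]
ee_rot: [0.993, 0.115, 0.0, 0.0]
ft_force: [0.9, -1.6, -0.6]
gripper_width: 0.1
finger_force: 0.5
```

```bash
python3 -c "
from h import *
s,_=tool();print(s['ee_pos'],face(s['ee_pos']),s['ft_force'])
p,d=ctrl.grab_frame('wrist');cv2.imwrite('pics/w2.png',p[90:300,190:460,::-1])"
```

```text
[ 500.6359843  -141.42208121  150.73246651] [42.4 -1.4 -4.1] [ 0.87323937 -1.5515718  -0.62745255]
```

>>> apply_moves(motion=[{"travel": [0, -0.02, 0], "twist": 0}, {"travel": [0, -0.04, 0], "twist": 0}, {"travel": [0, -0.04, 0], "twist": 0}])

```text
time: 5.17
ee_pos: [499.7, -137.6, 150.7]
ee_rot: [0.993, 0.115, 0.0, -0.0]
ft_force: [-0.0, -1.7, -0.2]
gripper_width: 0.4
finger_force: 0.8
```

```bash
python3 -c "
from h import *
s,_=tool();print(s['ee_pos'],face(s['ee_pos']),s['ft_force'])
p,d=ctrl.grab_frame('wrist');cv2.imwrite('pics/w2.png',cv2.resize(p[0:300,120:520,::-1],None,fx=2,fy=2))"
```

```text
[ 499.70894728 -137.64523253  150.65987391] [42.3  2.5 -4.2] [-0.04321152 -1.72970103 -0.20258999]
```

View pics/w2.png

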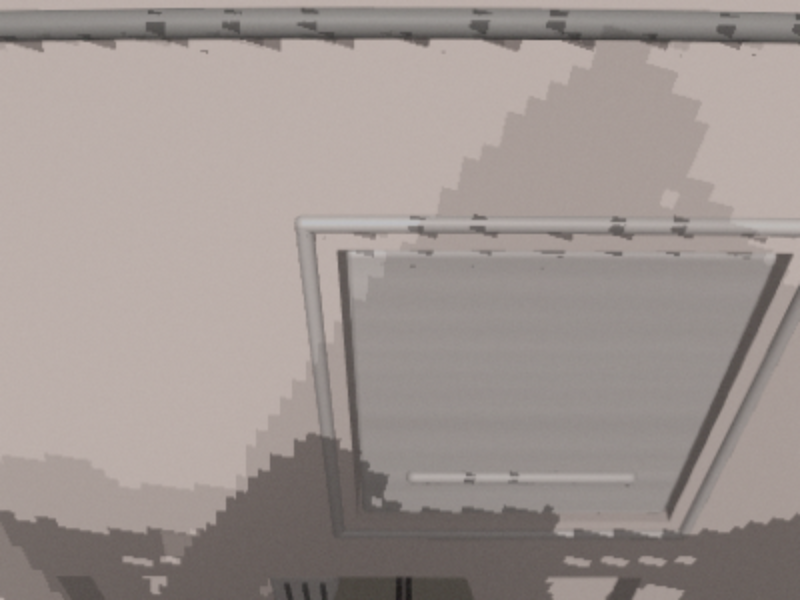

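The picture shows the tab at crop x 275–335, right against the finger (335–470). I push on to reach the hard stop.

>>> apply_moves(motion=[{"travel": [0, -0.02, 0], "twist": 0}, {"travel": [0, -0.04, 0], "twist": 0}, {"travel": [0, -0.04, 0], "twist": 0}])

```text
time: 5.47
ee_pos: [499.4, -135.7, 150.9]
ee_rot: [0.993, 0.115, 0.0, 0.002]
ft_force: [1.1, -8.3, -2.0]
gripper_width: 0.7
finger_force: 3.9
```

>>> apply_moves(motion=[{"travel": [0, 0.03, 0], "twist": 0}, {"travel": [0, 0.03, -0.3], "twist": 0}, {"travel": [0, 0.03, -0.7], "twist": 0}, {"travel": [0, -0.2, -1], "twist": 0}, {"travel": [0, -0.6, -1], "twist": 0}, {"travel": [0, -1, -1], "twist": 0}])

```text
time: 5.97
ee_pos: [476.7, -36.1, 252.7]
ee_rot: [0.994, 0.114, 0.002, 0.0]
ft_force: [0.5, 0.5, -0.4]
gripper_width: 0.5
finger_force: 0.0
```

>>> apply_moves(motion=[{"travel": [0, -0.4, -0.2], "twist": 0}, {"travel": [0, -0.8, -0.4], "twist": 0}, {"travel": [0, -1, -0.5], "twist": 0}], fingers=100)

```text
time: 6.22
ee_pos: [451.7, 64.0, 302.1]
ee_rot: [0.993, 0.116, 0.0, -0.001]
ft_force: [0.6, -0.1, -0.5]
gripper_width: 15.9
finger_force: 0.0
```

>>> apply_moves(motion=[{"travel": [0, -0.4, 0], "twist": 0}, {"travel": [0, -0.8, 0], "twist": 0}, {"travel": [0, -1, 0], "twist": 0}])

```text
time: 6.47
ee_pos: [428.3, 162.0, 301.1]
ee_rot: [0.993, 0.116, -0.0, -0.001]
ft_force: [0.7, -0.3, -0.9]
gripper_width: 35.8
finger_force: 0.0
```

>>> apply_moves(motion=[{"travel": [0, -0.4, 0], "twist": 0}, {"travel": [0, -0.8, 0], "twist": 0}, {"travel": [0, -1, 0], "twist": 0}, {"travel": [0, -1, 0], "twist": 0}, {"travel": [0, -1, 0], "twist": 0}, {"travel": [0, -1, 0], "twist": 0}])

```text
time: 6.97
ee_pos: [407.2, 255.1, 300.4]
ee_rot: [0.993, 0.115, -0.0, 0.0]
ft_force: [-0.5, -0.5, -0.4]
gripper_width: 75.7
finger_force: 0.0
```

```bash
python3 - <<'E'
from h import *
s,M=tool();print(s["time"],s["ee_pos"],s["gripper_width"],s["joint_pos"])
c=ctrl.calibration("wrist");p,d=ctrl.grab_frame("wrist")
m=ctrl.masks_of("jar","wrist")
print([(round(x["score"],2),x["extent"]) for x in m[:2]])
P,_=cloud(c,d,m[0]["pixels"]);T=P[P[:,2]>100]
print(len(T),T.mean(0),cv2.minEnclosingCircle(T[:,:2].astype(np.float32)),"to go",togo((*cv2.minEnclosingCircle(T[:,:2].astype(np.float32))[0],0)))
x,y,w,h=map(int,m[0]["extent"]);cv2.rectangle(p,(x,y),(x+w,y+h),(0,255,0));cv2.imwrite("pics/w3.png",p[:,:,::-1])
E
```

```text
6.9667 [407.22879182 255.06292452 300.4285407 ] 75.67776015915774 [ 3.27045529e-01  8.74255828e-02  1.54608389e+00 -2.11344582e-04
  1.50908815e+00  1.66707588e+00]
[(0.63, [245.5, 142.4, 57.1, 42.8])]
1627 [443.7863398  313.06701788 106.24681609] ((443.1341552734375, 313.39801025390625), 21.959463119506836) to go [ 0.48  -0.495  3.005]
```

View pics/w3.png

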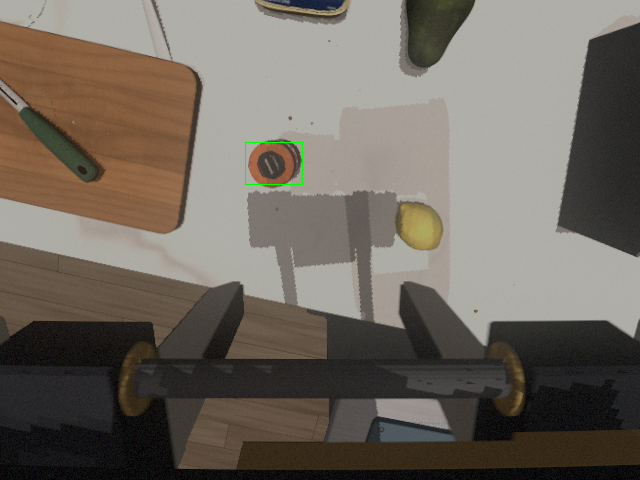

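The jar's cap is at about (272,163), and the network's box fits it. The lemon at (420,226) and the flat board are well clear. Now I descend over it.

>>> apply_moves(motion=[{"travel": [0.24, -0.25, 0.1], "twist": 0}, {"travel": [0.48, -0.5, 0.4], "twist": 0}, {"travel": [0.48, -0.5, 0.8], "twist": 0}, {"travel": [0.48, -0.5, 1], "twist": 0}, {"travel": [0.48, -0.5, 1], "twist": 0}, {"travel": [0.48, -0.5, 1], "twist": 0}])

```text
time: 7.57
ee_pos: [442.7, 313.8, 199.9]
ee_rot: [0.993, 0.114, -0.001, 0.0]
ft_force: [-0.8, -0.3, 0.4]
gripper_width: 93.0
finger_force: 0.0
```

>>> apply_moves(motion=[{"travel": [0, 0, 0.3], "twist": 0}, {"travel": [0, 0, 0.6], "twist": 0}, {"travel": [0, 0, 0.9], "twist": 0}, {"travel": [0, 0, 1], "twist": 0}, {"travel": [0, 0, 1], "twist": 0}, {"travel": [0, 0, 1], "twist": 0}])

```text
time: 8.07
ee_pos: [444.3, 315.3, 102.7]
ee_rot: [0.993, 0.115, 0.001, -0.0]
ft_force: [-0.0, 0.0, -0.3]
gripper_width: 92.8
finger_force: 0.0
```

```bash
python3 -c "
from h import *
print(togo((443.1,312.8,80)),tool()[0]['gripper_width'])"
```

```text
[-0.018  0.022  0.227] 92.76850404106828
```

>>> apply_moves(motion=[{"travel": [-0.01, 0.02, 0.12], "twist": 0}, {"travel": [-0.01, 0.02, 0.21], "twist": 0}, {"travel": [-0.01, 0.02, 0.21], "twist": 0}])

```text
time: 8.32
ee_pos: [442.7, 313.0, 80.1]
ee_rot: [0.993, 0.115, 0.0, -0.0]
ft_force: [-0.2, 0.4, 0.6]
gripper_width: 93.2
finger_force: 0.0
```

>>> apply_moves(motion=[{"travel": [0, 0, 0], "twist": 0}, {"travel": [0, 0, 0], "twist": 0}, {"travel": [0, 0, 0], "twist": 0}, {"travel": [0, 0, 0], "twist": 0}, {"travel": [0, 0, 0], "twist": 0}, {"travel": [0, 0, 0], "twist": 0}, {"travel": [0, 0, 0], "twist": 0}, {"travel": [0, 0, 0], "twist": 0}, {"travel": [0, 0, 0], "twist": 0}, {"travel": [0, 0, 0], "twist": 0}], fingers=0, force=6)

```text
time: 9.15
ee_pos: [442.3, 313.0, 79.7]
ee_rot: [0.993, 0.115, 0.0, 0.0]
ft_force: [0.1, 0.4, -0.7]
gripper_width: 44.4
finger_force: 6.0
```

>>> apply_moves(motion=[{"travel": [-0.04, 0, 0.0], "twist": 0}, {"travel": [-0.08, 0, -0.003], "twist": 0}, {"travel": [-0.12, 0, -0.007], "twist": 0}, {"travel": [-0.17, 0, -0.01], "twist": 0}, {"travel": [-0.22, 0, -0.01], "twist": 0}, {"travel": [-0.27, 0, -0.01], "twist": 0}, {"travel": [-0.32, 0, -0.005], "twist": 0}, {"travel": [-0.37, 0, 0], "twist": 0}, {"travel": [-0.42, 0, 0.015], "twist": 0}, {"travel": [-0.47, 0, 0.025], "twist": 0}, {"travel": [-0.52, 0, 0.035], "twist": 0}, {"travel": [-0.57, 0, 0.055], "twist": 0}, {"travel": [-0.61, 0, 0.07], "twist": 0}, {"travel": [-0.61, 0, 0.07], "twist": 0}])

```text
time: 10.32
ee_pos: [381.4, 298.7, 72.1]
ee_rot: [0.993, 0.115, -0.001, 0.0]
ft_force: [0.1, -0.3, -0.4]
gripper_width: 44.6
finger_force: 6.0
```

>>> apply_moves(motion=[{"travel": [0, 0, 0], "twist": 0}, {"travel": [0, 0, 0], "twist": 0}, {"travel": [0, 0, 0], "twist": 0}], force=45)

```text
time: 10.57
ee_pos: [382.9, 299.0, 72.5]
ee_rot: [0.993, 0.115, -0.0, 0.0]
ft_force: [-0.3, -0.5, -1.1]
gripper_width: 43.7
finger_force: 45.0
```

```bash
python3 - <<'E'
from h import *
s,_=tool();print(s["ee_pos"],s["ft_force"],s["gripper_width"],s["finger_force"])
p,d=ctrl.grab_frame("wrist");q,e=ctrl.grab_frame("scene")
cv2.imwrite("pics/w4.png",np.hstack([cv2.resize(p[200:480,170:470],(400,373)),cv2.resize(q[310:403,250:350],(400,373),interpolation=2)])[:,:,::-1])
E
```

```text
[382.90505271 299.04758244  72.51019392] [-0.32756937 -0.51684824 -1.12222152] 43.692404055978805 44.9995619058609
```

View pics/w4.png

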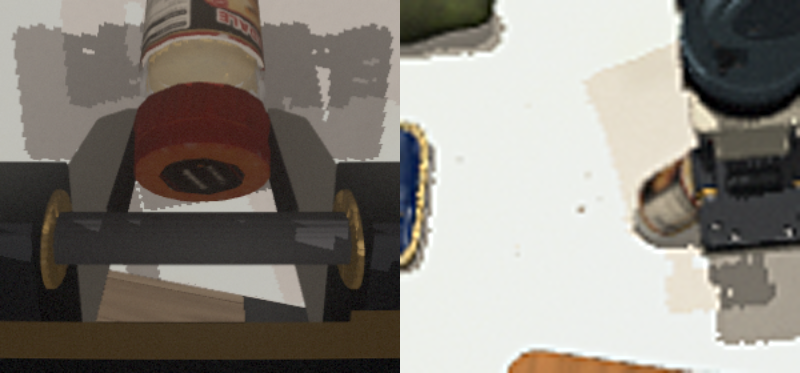

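The left half shows the jar leaning in the pads with its cap toward the robot, as intended. I lift it and measure the tilt.

>>> apply_moves(motion=[{"travel": [0, 0, -0.2], "twist": 0}, {"travel": [0, 0, -0.5], "twist": 0}, {"travel": [0, 0, -0.8], "twist": 0}, {"travel": [0, 0, -1], "twist": 0}])

```text
time: 11.0
ee_pos: [383.8, 299.4, 175.1]
ee_rot: [0.993, 0.115, 0.001, -0.0]
ft_force: [0.0, -0.2, -2.1]
gripper_width: 44.0
finger_force: 45.0
```

>>> apply_moves(motion=[{"travel": [0, 0, -0.4], "twist": 0}, {"travel": [0, 0, -0.8], "twist": 0}, {"travel": [0, 0, -1], "twist": 0}, {"travel": [0, 0, -1], "twist": 0}, {"travel": [0, 0, -1], "twist": 0}])

```text
time: 11.42
ee_pos: [383.4, 299.2, 273.2]
ee_rot: [0.993, 0.115, 0.001, -0.0]
ft_force: [-0.1, -0.2, -2.5]
gripper_width: 43.9
finger_force: 45.0
```

```bash
cat > jar.py <<'E'
from h import *
from scipy.optimize import least_squares
def jarfit():
    s,M=tool();c=ctrl.calibration("wrist");p,d=ctrl.grab_frame("wrist");m=ctrl.masks_of("jar","wrist")
    print([(round(x["score"],2),x["extent"]) for x in m[:2]])
    P,_=cloud(c,d,cv2.erode(m[0]["pixels"].astype(np.uint8),np.ones((3,3)))>0);L=(P-s["ee_pos"])@M
    L=L[(L[:,2]>-40)&(L[:,2]<100)&(abs(L[:,1])<30)]
    # cylinder r~21.5, axis in tool: through (a,b,-15), direction tilt t about y, roll u
    def ax(v): return np.array([v[0],v[1],-15]),np.array([np.sin(v[2]),np.sin(v[3]),np.cos(v[2])])
    def f(v):
        o,a=ax(v);a=a/np.linalg.norm(a);r=L-o;s_=r@a;rad=np.linalg.norm(r-s_[:,None]*a,axis=1)
        return np.where(s_<-8,0,rad-21.3)
    v=least_squares(f,[0,0,.6,0],loss="soft_l1",f_scale=2).x
    o,a=ax(v);a/=np.linalg.norm(a);t=(L-o)@a
    print(len(L),"axis pt",v[:2].round(1),"tilt,roll deg",np.degrees(v[2:]).round(1),"span",np.percentile(t,[0.5,99.5]).round(1),"rms",np.median(abs(f(v))))
    return s
if __name__=="__main__":
    s=jarfit();print(s["time"],s["ee_pos"],s["gripper_width"],togo(fw((111,-20,115))-[0,0,15]))
E
python3 jar.py
```

```text
[(0.66, [268.0, 138.9, 106.5, 210.8]), (0.45, [613.8, 85.3, 26.0, 145.5])]
17554 axis pt [ 5.1 -0.6] tilt,roll deg [36.   0.2] span [-14.2  87.4] rms 0.2953702752779286
11.4167 [383.43714901 299.24961217 273.22964172] 43.90278641330946 [ 0.03   4.741 -0.016]
```

>>> apply_moves(motion=[{"travel": [0, 0.3, 0], "twist": 0}, {"travel": [0, 0.65, 0], "twist": 0}, {"travel": [0, 1, 0], "twist": 0}])

```text
time: 11.77
ee_pos: [404.4, 200.8, 270.1]
ee_rot: [0.993, 0.116, -0.002, 0.0]
ft_force: [0.5, 0.2, -1.9]
gripper_width: 43.8
finger_force: 45.0
```

>>> apply_moves(motion=[{"travel": [0, 0.35, 0], "twist": 0}, {"travel": [0, 0.7, 0], "twist": 0}, {"travel": [0, 1, 0], "twist": 0}])

```text
time: 12.02
ee_pos: [427.5, 102.3, 270.3]
ee_rot: [0.993, 0.115, -0.002, -0.0]
ft_force: [-0.2, 0.9, -1.3]
gripper_width: 43.7
finger_force: 45.0
```

>>> apply_moves(motion=[{"travel": [0, 0.35, 0], "twist": 0}, {"travel": [0, 0.7, 0], "twist": 0}, {"travel": [0, 1, 0], "twist": 0}])

```text
time: 12.27
ee_pos: [450.4, 5.0, 270.3]
ee_rot: [0.993, 0.115, -0.002, -0.001]
ft_force: [0.5, 0.0, -3.5]
gripper_width: 43.6
finger_force: 45.0
```

>>> apply_moves(motion=[{"travel": [0, 0.35, 0], "twist": 0}, {"travel": [0, 0.7, 0], "twist": 0}, {"travel": [0, 1, 0], "twist": 0}])

```text
time: 12.52
ee_pos: [473.3, -92.3, 270.1]
ee_rot: [0.993, 0.114, -0.002, -0.001]
ft_force: [-0.1, 0.3, -1.6]
gripper_width: 44.0
finger_force: 45.0
```

>>> apply_moves(motion=[{"travel": [-0.02, 0.3, 0], "twist": 0}, {"travel": [-0.02, 0.6, 0], "twist": 0}, {"travel": [-0.02, 0.74, 0], "twist": 0}, {"travel": [-0.02, 0.74, 0], "twist": 0}, {"travel": [-0.02, 0.74, 0], "twist": 0}, {"travel": [-0.02, 0.74, 0], "twist": 0}])

```text
time: 13.02
ee_pos: [488.5, -161.5, 271.6]
ee_rot: [0.993, 0.115, -0.001, -0.001]
ft_force: [-0.4, -0.0, -1.7]
gripper_width: 43.6
finger_force: 45.0
```

```bash
python3 - <<'E'
from jar import *
s=jarfit();M=tool()[1]
A=s["ee_pos"]+M@[5.1,-.6,-15];print(s["time"],"A in face",face(A),(RF.T@M).round(3).tolist(),"foot",face(A+M@np.array([np.sin(.628),0,np.cos(.628)])*88))
print("100mm along -n in tool", (M.T@-RF[:,2]).round(3))
p,d=ctrl.grab_frame("wrist");cv2.imwrite("pics/w5.png",p[:,:,::-1])
E
```

```text
[(0.57, [270.3, 138.1, 102.3, 211.6]), (0.23, [73.2, 0.5, 419.7, 252.9])]
17501 axis pt [ 5.  -0.6] tilt,roll deg [36.   0.2] span [-14.3  87.5] rms 0.3019563650223063
13.0167 A in face [111.1 -17.6 113.6] [[0.819, 0.002, -0.574], [0.003, -1.0, 0.001], [-0.574, -0.002, -0.819]] foot [112.6 -17.4  25.6]
100mm along -n in tool [0.574 0.002 0.819]
```

View pics/w5.png

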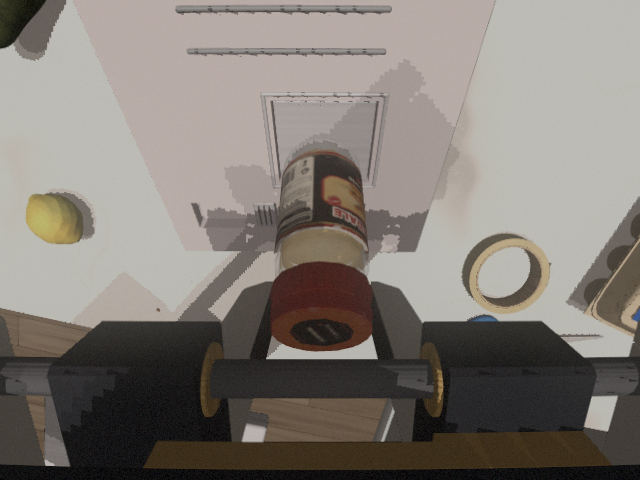

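The jar's foot, at about (325,150), lies over the opening. I insert it along the face normal.

>>> apply_moves(motion=[{"travel": [0, 0.015, 0], "twist": 0}, {"travel": [0.057, 0.015, 0.082], "twist": 0}, {"travel": [0.115, 0.015, 0.164], "twist": 0}, {"travel": [0.144, 0.015, 0.205], "twist": 0}, {"travel": [0.172, 0.015, 0.246], "twist": 0}, {"travel": [0.201, 0.015, 0.287], "twist": 0}, {"travel": [0.23, 0.015, 0.328], "twist": 0}, {"travel": [0.258, 0.015, 0.369], "twist": 0}, {"travel": [0.287, 0.015, 0.41], "twist": 0}, {"travel": [0.287, 0.015, 0.41], "twist": 0}])

```text
time: 14.0
ee_pos: [517.5, -157.5, 230.3]
ee_rot: [0.993, 0.115, -0.001, -0.001]
ft_force: [-0.9, -0.3, -2.0]
gripper_width: 43.7
finger_force: 45.0
```

>>> apply_moves(motion=[{"travel": [0.029, 0, 0.041], "twist": 0}, {"travel": [0.057, 0, 0.082], "twist": 0}, {"travel": [0.086, 0, 0.123], "twist": 0}, {"travel": [0.115, 0, 0.164], "twist": 0}, {"travel": [0.144, 0, 0.205], "twist": 0}, {"travel": [0.172, 0, 0.246], "twist": 0}, {"travel": [0.201, 0, 0.287], "twist": 0}, {"travel": [0.23, 0, 0.328], "twist": 0}, {"travel": [0.247, 0, 0.352], "twist": 0}, {"travel": [0.247, 0, 0.352], "twist": 0}])

```text
time: 14.83
ee_pos: [541.6, -151.9, 195.6]
ee_rot: [0.993, 0.115, -0.0, -0.0]
ft_force: [-0.7, 0.2, -3.2]
gripper_width: 43.9
finger_force: 45.0
```

```bash
python3 - <<'E'
from jar import *
s=jarfit();print(s["time"],face(s["ee_pos"]),s["ft_force"],s["gripper_width"])
E
```

```text
[(0.88, [268.9, 219.9, 106.3, 128.7]), (0.57, [1.6, 0.0, 623.8, 357.2])]
11652 axis pt [ 4.8 -0.6] tilt,roll deg [35.5  0.4] span [-14.2  33.8] rms 0.16376657466660127
14.8333 [ 98.9 -20.9  11.1] [-0.69896734  0.21341661 -3.1796124 ] 43.856017439355675
```

>>> apply_moves(motion=[{"travel": [0, 0, 0], "twist": 0}, {"travel": [0, 0, 0], "twist": 0}, {"travel": [0, 0, 0], "twist": 0}, {"travel": [0, 0, 0], "twist": 0}, {"travel": [0, 0, 0], "twist": 0}], fingers=65)

```text
time: 15.35
ee_pos: [541.7, -152.3, 196.9]
ee_rot: [0.993, 0.115, 0.0, 0.0]
ft_force: [0.1, -0.2, 0.2]
gripper_width: 60.2
finger_force: 0.0
```

```bash
python3 - <<'E'
from jar import *
s=jarfit();print(s["time"],face(s["ee_pos"]),s["ft_force"],s["gripper_width"])
p,d=ctrl.grab_frame("wrist");cv2.imwrite("pics/w6.png",p[:,:,::-1])
E
```

```text
[]Traceback (most recent call last):
  File "<stdin>", line 2, in <module>
  File "jar.py", line 6, in jarfit
    P,_=cloud(c,d,cv2.erode(m[0]["pixels"].astype(np.uint8),np.ones((3,3)))>0);L=(P-s["ee_pos"])@M
                            ~^^^
IndexError: list index out of range
```

>>> apply_moves(motion=[{"travel": [-0.15, 0, -0.2], "twist": 0}, {"travel": [-0.35, 0, -0.5], "twist": 0}, {"travel": [-0.6, 0, -0.9], "twist": 0}, {"travel": [-0.6, 0, -0.9], "twist": 0}, {"travel": [-0.6, 0, -0.9], "twist": 0}], fingers=0)

```text
time: 15.87
ee_pos: [483.6, -166.9, 289.7]
ee_rot: [0.993, 0.114, 0.003, 0.002]
ft_force: [0.0, -0.2, -0.4]
gripper_width: 31.7
finger_force: 0.0
```

```bash
python3 - <<'E'
from h import *
s,_=tool();print(s["time"],s["ee_pos"],face(s["ee_pos"]),s["ft_force"],s["gripper_width"],togo(fw((42.2,52,-4))))
p,d=ctrl.grab_frame("wrist");cv2.imwrite("pics/w6.png",p[:,:,::-1])
c=ctrl.calibration("wrist")
for l in("flap","lock_tab","jar"):
    for x in ctrl.masks_of(l,"wrist")[:1]:
        P,_=cloud(c,d,x["pixels"]);F=face(P);print(l,x["score"],x["extent"],np.median(F,0),F.min(0),F.max(0))
E
```

```text
15.8667 [ 483.61362548 -166.88170035  289.70883114] [103.8 -22.3 122.5] [ 0.01446995 -0.23543274 -0.3779073 ] 31.67580694704309 [ 0.215 -0.75   1.387]
flap 0.95 [265.1, 94.4, 100.0, 72.7] [114.5 -18.   -2.5] [ 80.2 -49.3 -11.4] [140.5  13.2   0.4]
lock_tab 0.6 [249.7, 193.9, 25.8, 19.9] [45.05 26.6  -2.2 ] [ 29.2  19.1 -12.2] [58.7 37.5 -0.4]
```

View pics/w6.png

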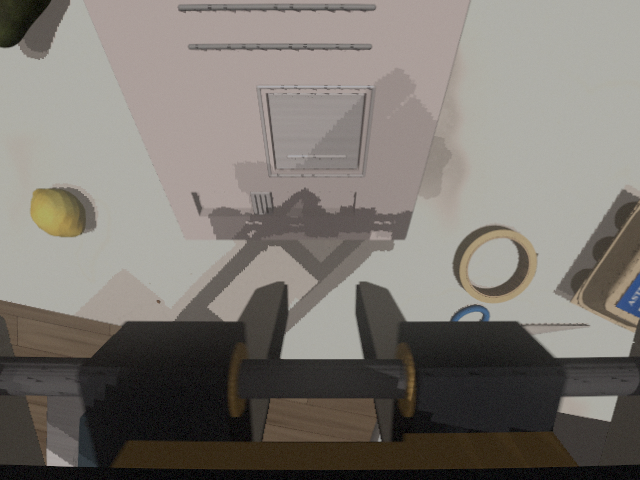

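The flap at (317,130) is shut, the jar is gone inside, and the tab at (260,203) is unlocked. Now I dip in at the tab's left.

>>> apply_moves(motion=[{"travel": [0.11, -0.4, 0.1], "twist": 0}, {"travel": [0.215, -0.815, 0.4], "twist": 0}, {"travel": [0.215, -0.815, 0.8], "twist": 0}, {"travel": [0.215, -0.815, 0.95], "twist": 0}, {"travel": [0.215, -0.815, 0.95], "twist": 0}, {"travel": [0.215, -0.815, 0.95], "twist": 0}, {"travel": [0.215, -0.815, 0.95], "twist": 0}])

```text
time: 16.65
ee_pos: [486.3, -82.0, 192.1]
ee_rot: [0.993, 0.115, 0.0, 0.0]
ft_force: [0.0, -0.3, 0.8]
gripper_width: 0.7
finger_force: 0.0
```

```bash
python3 - <<'E'
from h import *
s,_=tool();print(s["ee_pos"],face(s["ee_pos"]),s["gripper_width"],togo(fw((42.2,58.5,-4.2))))
E
```

```text
[486.3040043  -82.02123099 192.09749124] [65.7 59.7 30. ] 0.7412894119609048 [0.003 0.012 0.415]
```

>>> apply_moves(motion=[{"travel": [0, 0.01, 0.15], "twist": 0}, {"travel": [0, 0.01, 0.3], "twist": 0}, {"travel": [0, 0.01, 0.35], "twist": 0}, {"travel": [0, 0.01, 0.39], "twist": 0}, {"travel": [0, 0.01, 0.415], "twist": 0}, {"travel": [0, 0.01, 0.415], "twist": 0}, {"travel": [0, 0.01, 0.415], "twist": 0}])

```text
time: 17.23
ee_pos: [486.2, -82.9, 150.7]
ee_rot: [0.993, 0.115, 0.001, 0.0]
ft_force: [0.1, -0.7, 0.2]
gripper_width: 0.7
finger_force: 0.0
```

>>> apply_moves(motion=[{"travel": [0, 0.05, 0], "twist": 0}, {"travel": [0, 0.1, 0], "twist": 0}, {"travel": [0, 0.14, 0], "twist": 0}, {"travel": [0, 0.18, 0], "twist": 0}, {"travel": [0, 0.21, 0], "twist": 0}, {"travel": [0, 0.23, 0], "twist": 0}, {"travel": [0, 0.23, 0], "twist": 0}])

```text
time: 17.82
ee_pos: [491.1, -105.4, 150.0]
ee_rot: [0.993, 0.115, 0.0, 0.0]
ft_force: [0.6, 1.3, 2.5]
gripper_width: 0.0
finger_force: 0.5
```

>>> apply_moves(motion=[{"travel": [0, 0.02, 0], "twist": 0}, {"travel": [0, 0.04, 0], "twist": 0}, {"travel": [0, 0.06, 0], "twist": 0}, {"travel": [0, 0.06, 0], "twist": 0}])

```text
time: 18.15
ee_pos: [492.3, -111.1, 149.9]
ee_rot: [0.993, 0.115, -0.0, 0.0]
ft_force: [0.1, 0.9, -0.3]
gripper_width: 0.9
finger_force: 0.8
```

>>> apply_moves(motion=[{"travel": [0, 0.02, 0], "twist": 0}, {"travel": [0, 0.04, 0], "twist": 0}, {"travel": [0, 0.04, 0], "twist": 0}])

```text
time: 18.4
ee_pos: [493.3, -115.0, 149.9]
ee_rot: [0.993, 0.115, -0.0, 0.0]
ft_force: [0.3, 1.5, 1.4]
gripper_width: 0.5
finger_force: 0.8
```

```bash
python3 - <<'E'
from h import *
s,_=tool();print(face(s["ee_pos"]),s["ft_force"])
E
```

```text
[41.  26.  -4.1] [0.31736343 1.45411283 1.38210274]
```

>>> apply_moves(motion=[{"travel": [0, 0.02, 0], "twist": 0}, {"travel": [0, 0.04, 0], "twist": 0}, {"travel": [0, 0.04, 0], "twist": 0}])

```text
time: 18.65
ee_pos: [493.5, -116.1, 149.7]
ee_rot: [0.993, 0.115, -0.0, -0.003]
ft_force: [-0.5, 11.7, 4.5]
gripper_width: 0.1
finger_force: 5.4
```

```bash
python3 - <<'E'
from h import *
s,_=tool();print(face(s["ee_pos"]),s["ft_force"])
E
```

```text
[40.8 24.9 -4.2] [-0.47098061 11.71718948  4.50715636]
```

Hard stop reached. I back off, rise and verify.

>>> apply_moves(motion=[{"travel": [0, -0.06, 0], "twist": 0}, {"travel": [0, -0.06, -0.2], "twist": 0}, {"travel": [0, -0.06, -0.6], "twist": 0}, {"travel": [-0.3, -0.06, -1], "twist": 0}, {"travel": [-0.6, -0.06, -1], "twist": 0}, {"travel": [-0.6, -0.06, -1], "twist": 0}, {"travel": [-0.6, -0.06, -1], "twist": 0}, {"travel": [-0.6, -0.06, -1], "twist": 0}])

```text
time: 19.32
ee_pos: [434.4, -126.7, 249.7]
ee_rot: [0.993, 0.114, 0.0, 0.0]
ft_force: [-0.3, 0.7, 0.3]
gripper_width: 0.4
finger_force: 0.0
```

```bash
python3 - <<'E'
from h import *
s,_=tool();print(s["time"],s["ee_pos"],s["ft_force"],s["dq"].round(3))
c=ctrl.calibration("wrist");p,d=ctrl.grab_frame("wrist");cv2.imwrite("pics/w7.png",p[:,:,::-1])
for l in("flap","lock_tab"):
    for x in ctrl.masks_of(l,"wrist")[:1]:
        P,_=cloud(c,d,x["pixels"]);F=face(P);print(l,x["score"],x["extent"],np.median(F,0),np.percentile(F,[5,95],axis=0))
E
```

```text
19.3167 [ 434.41208525 -126.74749494  249.72052207] [-0.29297681  0.71842771  0.27600632] [ 0.012  0.026 -0.004  0.005  0.002 -0.002]
flap 0.8 [349.2, 1.4, 128.1, 107.7] [116.3 -18.6  -0.8] [[ 85.4 -45.7  -2. ]
 [139.3   8.2   0.4]]
lock_tab 0.68 [342.9, 142.2, 30.2, 29.8] [46.95  4.5  -0.3 ] [[35.3 -2.9 -1.6]
 [56.9 11.7  0.8]]
```

View pics/w7.png

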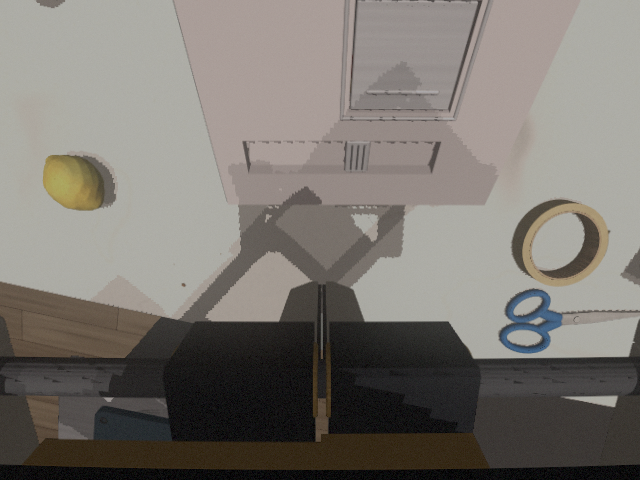

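The tab at (357,157) is back at its initial place (y 4.5, against 5 at the start), the flap at about (415,55) is shut, and the arm is clear of everything.

```bash
python3 -c "
from plant import ctrl
print(ctrl.hand_in())"
```

```text
the job is handed in; nothing more can be done
None
```

I handed the job in at about 19 s of the 67 s: the jar went through the flap into the caddy, the flap looks shut, the lock tab is back at its locked end, and I left the bystanders alone; the hand-in gave no verdict.

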